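Drive the bushing out of the bearing block

TASK

Take the red-handled drift out of its holder, put its rod into the off-centre hole in the steel cover disc on top of the bearing block and push the tight brass bushing out through the bottom, so that it drops into the pot below. Feel your way in and push steadily: never bear on the block or on the bushing with more than 30 N, and leave the pot and the other things on the bench where they are. Then stand the drift back in its holder, fully seated, and let go.

Things in the scene. Friction and masses are not known exactly. Their poses are not given: they have to be found in the camera images.
- drift_grip (a point): centre of the drift's round red handle (22 mm diameter, 70 mm long, black rings); the drift stands upright in its holder, loose, about 0.2 kg. z axis: along the tool, rod to handle. Below the handle a steel collar (28 mm diameter, 8 mm thick, underside 43 mm below this point), below that a straight steel rod, 14 mm diameter, 50 mm long, 1 mm bevel at its end
- drift_tip (a point): centre of the flat free end of the drift's rod, 93 mm below the handle's centre along the tool, same axes
- bore_mouth (a point): centre of the steel cover disc (60 mm wide, 8 mm thick, on a rubber seat that gives 1 mm at 8 N), also the bore's axis, at the disc's top face, 102 mm above the bench; z up. The guide hole through the disc (16 mm wide, 1 mm clearance round the rod) is NOT centred: its centre lies 3.4 mm from this point, in a direction that differs each time and is not measured, so find it by feel or sight
- bushing_center (a point): centre of the brass bushing in the block: 26 mm diameter, 18 mm high, with a small dark centre spot; the rod bears on its top face, which starts 10 to 14 mm below the disc's top face. It falls free when its top is 38 mm below that face (rod end 42 mm in is safely past; the rod's collar would meet the disc at 50 mm). About 50 g; z along it
- bushing: the same bushing; origin at the centre of its lower face
- catch_pot: white plastic pot with a thin black band, open at the top, 54 mm wide at the rim, 48 mm high, loose, standing under the block to catch the bushing; origin at the centre of its underside, z up
- holder_mouth (a point): centre of the hole in the top of the wooden drift holder (70 mm square, top 60 mm above the bench, fixed); z up. The hole is 20 mm wide and 54 mm deep; the drift is fully seated when its collar rests on the top face, its rod end then 50 mm below this point
- drift: the drift as a whole; origin at the rod's free end, z axis from rod to handle
- bearing_block: aluminium block 64 mm (its x) by 96 mm (y), underside 62 mm, top 92 mm above the bench, between blue cheeks (102 mm high) fixed to the bench; the disc lies on it. Origin on the bench under the bore, z up. Below the disc the bore is 29 mm wide. 4 spring fingers, 2 to 20 mm above the underside, grip the bushing: a steady push of about 5 to 20 N slides it; the push needed drops to nothing as it comes out
- drift_holder: the drift holder; fixed; origin on the bench below its hole, z up
- sanding_block: cork sanding block 51x90x28 mm; a bystander
Not all that is in view belongs to the job. There is more than one size of the drift; the job needs the middle-sized.

How it is judged:
On the way, in this order (a step that is already met when the one before it is completed fails the run):
1. the drift's rod is in the block's hole, at least 4 mm deep, with the bushing still in the block (z of drift_tip in the frame of bore_mouth below -0.004 m and horizontal distance between drift_tip and bore_mouth below 0.008 m and angle between the z axis of drift and the z axis of bearing_block, either way round below 0.15 rad and height (world z) of bushing_center above 0.06 m), for 0.05 s.
2. the bushing has been driven out and lies in the pot, with the rod still in the hole (height (world z) of bushing_center below 0.04 m and horizontal distance between bushing_center and catch_pot below 0.025 m and z of drift_tip in the frame of bore_mouth below -0.004 m and horizontal distance between drift_tip and bore_mouth below 0.008 m), for 0.05 s.
At the end, for the whole second after the job is handed in: The bushing lies at rest in the upright pot (centre lower than 40 mm, within 25 mm of the pot's axis); the drift stands in its holder, upright within 4 degrees, rod end at least 47 mm below the holder's mouth and within 6 mm of its axis, released and at rest (height (world z) of bushing_center below 0.04 m and horizontal distance between bushing_center and catch_pot below 0.025 m and angle between catch_pot's own z axis and vertical below 0.1 rad and linear speed of each of bushing, drift below 0.02 m/s and z of drift_tip in the frame of holder_mouth below -0.047 m and horizontal distance between drift_tip and holder_mouth below 0.006 m and angle between drift's own z axis and vertical below 0.07 rad); the robot touches nothing.
It fails at once if the drift bears on the block with more than 30 N (contact force between drift and bearing_block above 30 N).
It fails at once if the drift pushes the bushing with more than 30 N (contact force between drift and bushing above 30 N).
It fails at once if the pot is shoved more than 15 mm or tipped (distance of catch_pot from where it was at the start of the episode above 0.015 m or angle between catch_pot's own z axis and vertical above 0.25 rad).
It fails at once if the sanding block is moved more than 20 mm (distance of sanding_block from where it was at the start of the episode above 0.02 m).
It also fails if it takes over 67 s, if anything falls off the work surface, if the arm or the gripper's body presses on something with over 40 N, if the wrist force passes 120 N, or if a joint passes its speed limit or range.

ROBOT

A 6-joint arm with a two-finger parallel gripper is mounted at the origin on the work surface; the furniture and walls round the work are solid. World frame = base frame: x ahead of the robot, y to its left, z up, the work surface at z = 0. Lengths are in m, angles in rad, forces in N, time in s.
With the tool pointing down it reaches from about 0.275 to 0.875 m from the base axis. Payload 12.5 kg.
Tool frame: the origin (TCP) lies on the centre line of the jaws, within the pads' length; the fingertips stand r.finger_overhang ahead of it and the grasp point (between the pads) lies 3 mm ahead of it (r.finger_overhang is the distance from the TCP to the fingertips, in m); z points along the fingers, y is the direction in which the jaws open and shut (so a half turn about z gives the same grasp; the last joint's range is limited). The gripper opens to 85 mm and grips with 20 to 120 N. Pads are 22 mm wide; open, the fingers measure 114 mm over their backs; the gripper's body (76 mm by 85 mm) begins 54 mm behind the grasp point. The pads swing forward as they close: fully open they stand 13 mm farther back than shut.
Start: joints at [-1.411, 0.351, 1.652, -0, 1.139, -0.085], TCP at [0.133, -0.534, 0.253] pointing down, gripper open.
Joint ranges: [-2.75, 2.75], [-0.79, 2.1], [0.01, 2.65], [-1.57, 4.71], [0.07, 3.14], [-2.87, 2.87]. Speed limits (rad/s): [2.22, 2.22, 2.79, 3.14, 3.14, 3.14].

INTERFACE

Orientations are given as a unit quaternion [x, y, z, w].
In Python, from cell import r, optics gives the robot as it stands. The module is installed in compiled form; this text tells all that it offers. Calls block until the motion is done:
- r.move_to(position, orientation): joint-space move of the TCP to a pose.
- r.move_linear(position, rot=None, vel=0.15): straight line of the TCP; rot=None keeps the orientation; vel is the mean speed in m/s.
- r.set_joints(angles): joint-space move.
- r.set_gripper(opening, squeeze=None): opening from 0.0 (shut) to 1.0 (fully open); squeeze is the grip in N (None keeps the last); returns when the fingers have stopped.
- r.sleep(seconds).
- r.inverse_kinematics(position, orientation): joint angles nearest the present ones, or None.
- optics.get_image(name): name is "side" or "top" or "wrist"; returns a dict with "pixels" (480x640x3 uint8, red, green, blue), "depth" (480x640 float32, m along the optical axis (not along the pixel's ray), 0 where there is no reading), "fx", "fy", "cx", "cy" (pixels), "camera_from_world" (4x4, takes a point from world to camera coordinates); the wrist camera has in their place "mount" (4x4, takes a point from camera to tool coordinates, whose origin is the TCP and whose axes are the flange's). Camera axes: x right, y down, z forward; pixel columns grow to the right and rows downward; lengths in m; the calibration is good to about 2 mm. A picture is of the moment at which its call begins: read the wrist's pose just before it.
A pose or a line that the arm cannot do raises r.PlanningError and nothing moves.
- r.hand_in(): hands the job in, once; it reports no verdict.
Readings, each from a call of its own:
- r.current_t(): time.
- r.current_q(): joint angles.
- r.current_qvel(): joint speeds.
- r.current_effort(): joint torques, N m.
- r.current_tool_pos(): TCP position.
- r.current_ee_rot(): TCP orientation.
- r.current_contact_force(): force on the tool from outside, world axes, zero at the start.
- r.current_torque(): the same for the moment, N m.
- r.current_opening(): opening from 0.0 (shut) to 1.0 (fully open).
Only numpy, scipy, OpenCV 4.12 (cv2) and the standard library are available. Lean on these libraries where they do the work, as an engineer would, in place of code of your own. Each camera call takes 0.05 s, during which the arm holds its last target. There are 200 camera calls.

## Working session

There is one attempt and no reset: what is moved stays moved. The work goes in short steps, each a Python script; the robot and the scene stay as the last script left them, time stands still between calls to the robot, and variables do not carry over. Pictures are saved under pics/ and viewed, about 8 in all and at most 12, crops included, and the job is handed in when it is done.

```bash
mkdir -p pics
cat > h.py <<'E'
import numpy as np, cv2
from cell import r, optics
from scipy.spatial.transform import Rotation as R
def get(n):
    if n=="wrist":
        p=np.array(r.current_tool_pos());q=r.current_ee_rot()
        im=optics.get_image(n); T=np.eye(4);T[:3,:3]=R.from_quat(q).as_matrix();T[:3,3]=p
        im["wfc"]=T@np.array(im["mount"])
    else:
        im=optics.get_image(n); im["wfc"]=np.linalg.inv(np.array(im["camera_from_world"]))
    return im
def onplane(im,u,v,z):
    d=im["wfc"][:3,:3]@np.array([(u-im["cx"])/im["fx"],(v-im["cy"])/im["fy"],1]); o=im["wfc"][:3,3]
    return o+d*(z-o[2])/d[2]
def cloud(im):
    v,u=np.mgrid[0:480,0:640]; d=im["depth"]
    P=np.stack([(u-im["cx"])/im["fx"]*d,(v-im["cy"])/im["fy"]*d,d],-1)
    return P@im["wfc"][:3,:3].T+im["wfc"][:3,3]
def save(n,px): cv2.imwrite("pics/"+n,cv2.cvtColor(px,cv2.COLOR_RGB2BGR))
E
python3 - <<'E'
from h import *
for n in ("top","side"):
    im=get(n); save(n+"1.png",im["pixels"]); np.savez(n+".npz",**{k:np.array(v) for k,v in im.items()})
    print(n,im["fx"],im["wfc"].round(3).tolist())
print(r.current_tool_pos(),r.current_ee_rot(),r.finger_overhang,r.current_t(),r.current_contact_force())
E
```

```text
top 536.7210292377977 [[0.015, -0.999, 0.051, 0.588], [-1.0, -0.016, -0.013, -0.106], [0.014, -0.05, -0.999, 1.109], [0.0, 0.0, 0.0, 1.0]]
side 589.0630690234144 [[0.814, -0.207, 0.542, 0.17], [-0.58, -0.262, 0.771, -0.785], [-0.018, -0.943, -0.333, 0.401], [0.0, 0.0, 0.0, 1.0]]
[ 0.13328514 -0.53334725  0.25285023] [ 9.92516877e-01  1.22106522e-01 -3.28255205e-05 -4.95197139e-04] 0.022 0.1 [ 0.63282783 -0.23786062 -0.32565735]
```

View pics/top1.png

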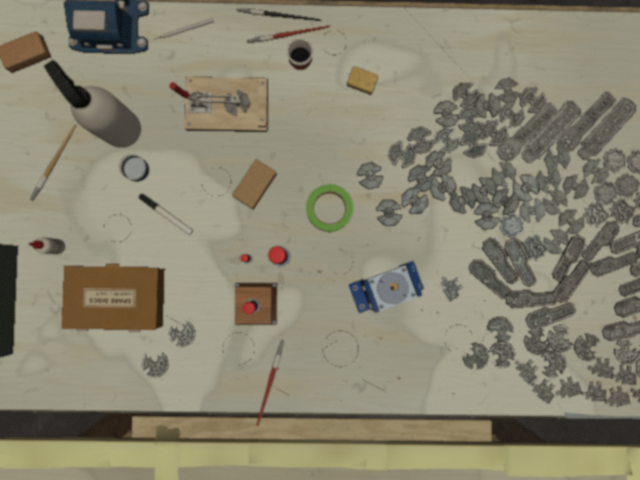

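View pics/side1.png

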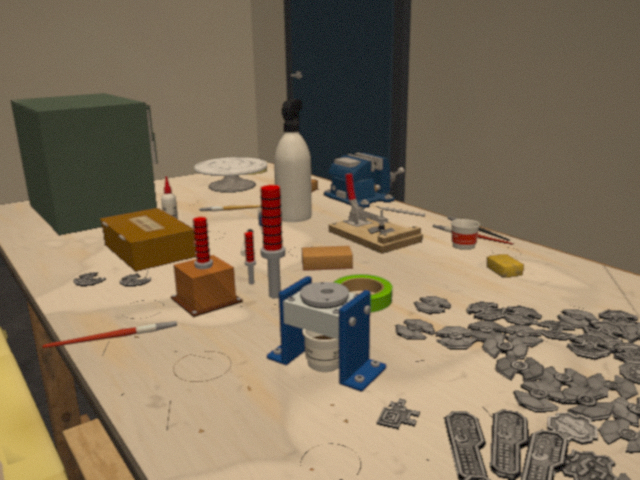

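The drift candidates are: the one in the holder (top 250,307; side 201,240), a small loose one (top 245,258; side 250,255), and a large loose one (top 278,255; side 272,230). I choose the one in the holder, which is the middle size. I'll measure it roughly, then look closer with the wrist camera.

Run:
```python
from h import *
im=dict(np.load("top.npz")); P=cloud(im); hsv=cv2.cvtColor(im["pixels"],cv2.COLOR_RGB2HSV)
def reg(n,u0,u1,v0,v1,z0,z1,mask=None):
    Q=P[v0:v1,u0:u1]; m=(Q[...,2]>z0)&(Q[...,2]<z1)
    q=Q[m]; print(n,len(q),q.min(0).round(4),q.max(0).round(4),q.mean(0).round(4))
reg("disc",370,415,268,310,.097,.11)
reg("holder",225,285,275,330,.052,.068)
reg("handle",235,265,295,320,.12,.20)
reg("small",238,252,250,265,.05,.3)
reg("large",265,292,243,268,.1,.3)
reg("cheeks",345,425,258,315,.095,.11)
print(onplane(im,393,288.5,.102),onplane(im,256,304,.06))
a=onplane(im,362,297,.102);b=onplane(im,413,277,.102);print(np.degrees(np.arctan2(*(b-a)[1::-1])))
```

```text
disc 948 [ 0.5191 -0.2942  0.097 ] [ 0.5968 -0.2103  0.1088] [ 0.5586 -0.2519  0.1027]
holder 1134 [ 0.4872 -0.0234  0.0542] [0.556  0.0479 0.0679] [0.5221 0.0114 0.0613]
handle 134 [ 5.110e-01 -4.000e-04  1.205e-01] [0.5323 0.0213 0.1441] [0.5218 0.0098 0.1378]
small 71 [0.6051 0.0198 0.0502] [0.6195 0.0349 0.0962] [0.6119 0.0257 0.086 ]
large 290 [ 0.6012 -0.0566  0.1111] [ 0.6313 -0.0253  0.188 ] [ 0.6157 -0.0425  0.1776]
cheeks 1244 [ 0.5151 -0.3088  0.095 ] [ 0.6043 -0.1991  0.1088] [ 0.5594 -0.2532  0.102 ]
[ 0.55781984 -0.25380706  0.102     ] [0.52254352 0.00633381 0.06      ]
-67.86131242792254
```

Run:
```python
from h import *
im=get("wrist"); print(np.array(im["mount"]).round(3).tolist(),im["fx"])
Q=[1,0,0,0]; c=np.array(im["mount"])
def look(p,h,name):
    # put camera's optical axis on p
    o=c[:3,3]; d=c[:3,2]; Rm=R.from_quat(Q).as_matrix(); ow=Rm@o; dw=Rm@d
    t=np.array(p)-dw*h-ow
    r.move_to(t.tolist(),Q); r.sleep(.2); im=get("wrist"); save(name,im["pixels"]); np.savez(name[:-4]+".npz",**{k:np.array(v) for k,v in im.items()}); print(t,r.current_t())
look([.5578,-.2535,.102],.22,"wblock.png")
look([.522,.01,.11],.24,"wdrift.png")
a=cv2.imread("pics/wblock.png");b=cv2.imread("pics/wdrift.png")
cv2.imwrite("pics/both.png",np.hstack([a[:,120:520],b[:,120:520]]))
```

```text
[[0.0, -0.957, -0.29, 0.072], [1.0, 0.001, -0.001, 0.0], [0.001, -0.29, 0.957, -0.121], [0.0, 0.0, 0.0, 1.0]] 407.0431346893038
[ 0.54912665 -0.25350462  0.19194779] 2.2333
[0.51911701 0.00998488 0.21909124] 3.525
```

View pics/both.png

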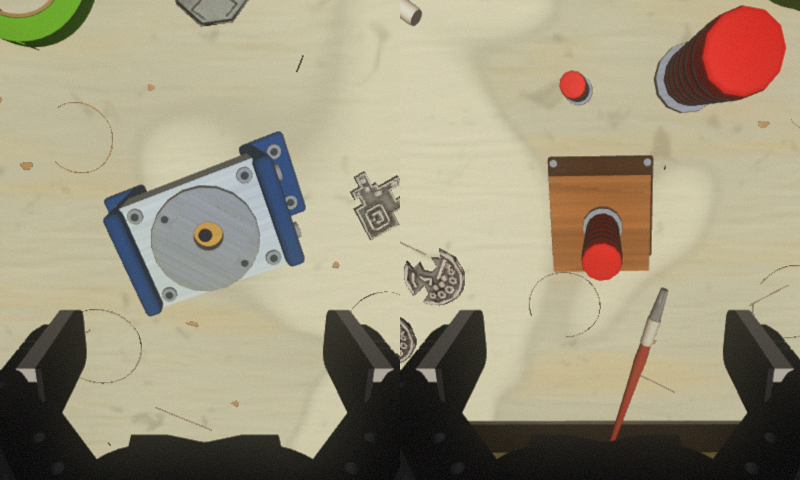

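The left panel shows the block: disc centred near (325,238) in the wrist image, brass seen through the hole at about (328,235). The right panel shows the middle drift in its holder, with its red top face at about (322,262). The small and large drifts stand clear of it.

Run:
```python
from h import *
im=dict(np.load("wblock.npz")); px=im["pixels"]; hsv=cv2.cvtColor(px,cv2.COLOR_RGB2HSV)
sub=np.zeros((480,640),np.uint8); sub[205:265,295:360]=1
m=((hsv[...,1]>90)&(sub>0)).astype(np.uint8)
m=cv2.morphologyEx(m,cv2.MORPH_CLOSE,np.ones((9,9)))
c=max(cv2.findContours(m,0,2)[0],key=cv2.contourArea); h=cv2.convexHull(c); e=cv2.fitEllipse(h); print("hole",e,cv2.boundingRect(h))
hole=onplane(im,*e[0],.098); print(hole)
# disc: saturation/intensity profile -> depth says disc .102 vs plate .092
P=cloud(im); dm=((P[...,2]>.0975)&(P[...,2]<.107)).astype(np.uint8); dm[:, :250]=0; dm[:,395:]=0; dm[:170]=0;dm[310:]=0
dm=cv2.morphologyEx(dm,cv2.MORPH_OPEN,np.ones((5,5)))
n,l,s,ce=cv2.connectedComponentsWithStats(dm); print(s,ce)
c=max(cv2.findContours(dm,0,2)[0],key=cv2.contourArea); print(cv2.minEnclosingCircle(c), cv2.fitEllipse(cv2.convexHull(c)))
d=cv2.fitEllipse(cv2.convexHull(c)); D=onplane(im,*d[0],.102); print("disc",D,"off",(hole-D)[:2]*1e3)
im=dict(np.load("wdrift.npz")); px=im["pixels"].astype(int); 
print([px[v,322].tolist() for v in range(225,285,6)])
P=cloud(im); t=(px[...,0]>170)&(px[...,1]<90); t[:200]=0;t[:, :290]=0;t[:,350:]=0; t[290:]=0
c=max(cv2.findContours(t.astype(np.uint8),0,2)[0],key=cv2.contourArea); e=cv2.fitEllipse(cv2.convexHull(c));print(e,onplane(im,*e[0],.138),np.median(P[t][:,2]))
q=P[(P[...,2]>.055)&(P[...,2]<.064)]; q=q[(abs(q[:,0]-.522)<.06)&(abs(q[:,1]-.01)<.06)]; print("holder",np.percentile(q,1,0),np.percentile(q,99,0))
```

```text
hole ((327.9261169433594, 233.87498474121094), (24.164377212524414, 27.95816421508789), 87.68356323242188) (314, 222, 29, 25)
[ 0.55967112 -0.25645998  0.098     ]
[[     0      0    640    480 297374]
 [   377    170     18     44    526]
 [   271    186    109    105   8323]
 [   250    245     32     65    977]] [[319.41966682 239.49072885]
 [387.77376426 187.02281369]
 [324.75033041 238.12171092]
 [262.4667349  282.31627431]]
((324.8580017089844, 238.25888061523438), 54.64813995361328) ((325.0081787109375, 237.87953186035156), (105.14894104003906, 109.0656509399414), 89.7490463256836)
disc [ 0.55856956 -0.25485491  0.102     ] off [ 1.10155681 -1.60506577]
[[84, 34, 26], [59, 42, 33], [67, 43, 32], [137, 43, 34], [215, 55, 42], [214, 55, 46], [209, 55, 42], [207, 56, 46], [204, 58, 46], [195, 53, 46]]
((321.4261169433594, 261.64239501953125), (35.95956802368164, 38.496585845947266), 84.6023178100586) [0.51873269 0.01018301 0.138     ] 0.13792074285053477
holder [ 0.48414588 -0.0228235   0.05781822] [0.55340955 0.04607505 0.0616373 ]
```

Run:
```python
from h import *
im=dict(np.load("wblock.npz")); a=im["pixels"][180:300,265:385]; save("crop.png",cv2.resize(a,None,fx=5,fy=5,interpolation=cv2.INTER_NEAREST))
```

```text
(no output)
```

View pics/crop.png

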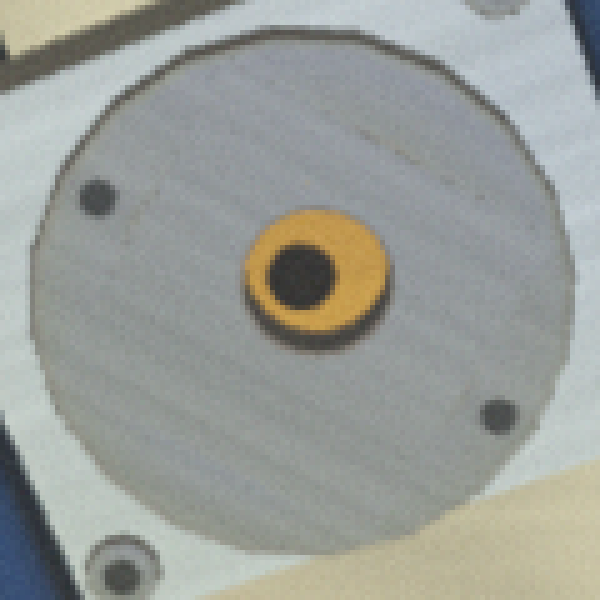

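The full hole rim is visible at crop (244..393, 208..353), so its centre is at wrist pixel (328.7, 236.1), off-centre toward +x/−y. Next I grasp the drift.

Run:
```python
from h import *
im=dict(np.load("wblock.npz")); print("hole",onplane(im,328.7,236.1,.102),"disc",onplane(im,325.7,239.3,.102),"spot",onplane(im,325.4,235.2,.09))
Q=[1,0,0,0]
r.move_linear([.520,.0105,.175]); r.set_gripper(1.0,80); r.move_linear([.520,.0105,.106],vel=.08)
f0=np.array(r.current_contact_force()); r.set_gripper(0.0,80)
print(f0,r.current_contact_force(),r.current_opening())
r.move_linear([.520,.0105,.236],vel=.12); r.sleep(.2)
print(r.current_contact_force(),r.current_torque(),r.current_opening(),r.current_t(),r.current_tool_pos())
im=get("wrist"); np.savez("whand.npz",**{k:np.array(v) for k,v in im.items()}); save("hand.png",im["pixels"])
px=im["pixels"].astype(int); print([ (v,px[v,321].tolist()) for v in range(330,450,10)])
im=get("side"); save("side2.png",im["pixels"][120:420,100:500])
a=cv2.imread("pics/side2.png"); b=cv2.imread("pics/hand.png")
cv2.imwrite("pics/both2.png",np.hstack([a,b[180:480,120:520]]))
```

```text
hole [ 0.55957038 -0.25684597  0.102     ] disc [ 0.55776826 -0.25522897  0.102     ] spot [ 0.55659093 -0.25509069  0.09      ]
[ 1.26522956 -1.11096236 -0.48355221] [-1.14205384  0.93476556  6.22232252] 0.23802918155370434
[-0.43979082 -0.00977719 -2.34903992] [-0.0163519   0.03471982  0.0240397 ] 0.23927028173710493 7.2333 [0.51982572 0.01051854 0.23548634]
[(330, [92, 28, 22]), (340, [94, 26, 23]), (350, [42, 16, 15]), (360, [93, 23, 24]), (370, [92, 16, 14]), (380, [232, 44, 38]), (390, [220, 29, 24]), (400, [224, 31, 27]), (410, [218, 19, 15]), (420, [218, 26, 23]), (430, [219, 26, 22]), (440, [219, 33, 27])]
```

View pics/both2.png

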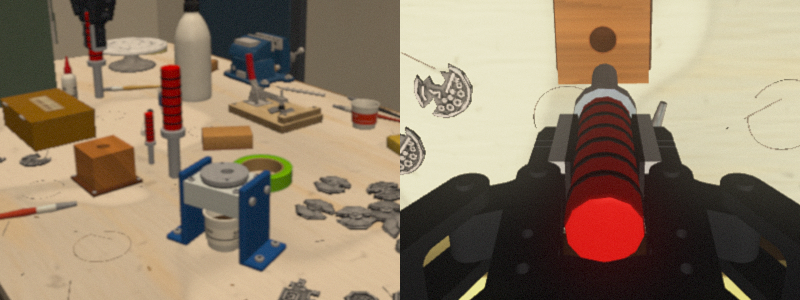

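Left: the drift is lifted clear of the holder. Right (wrist): the handle's top face is at about (325,410), the rod end at about (324,245–270) and the empty holder hole at about (322,219). I'll measure the tip in the tool frame.

Run:
```python
from h import *
im=dict(np.load("whand.npz")); px=im["pixels"].astype(int)
t=(px[...,0]>180)&(px[...,1]<90); t[:360]=0
c=max(cv2.findContours(t.astype(np.uint8),0,2)[0],key=cv2.contourArea); e=cv2.fitEllipse(cv2.convexHull(c)); zt=.2355-.003+.035
print("top",e,onplane(im,*e[0],zt)-[.5198,.0105,0])
# holder hole
d=(px.sum(2)<170); s=np.zeros_like(d); s[195:242,295:350]=1; d&=s
c=max(cv2.findContours(d.astype(np.uint8),0,2)[0],key=cv2.contourArea); print("hole bb",cv2.boundingRect(c)); e=cv2.fitEllipse(c); print(e,onplane(im,*e[0],.06))
a=im["pixels"][190:310,265:385]; save("crop2.png",cv2.resize(a,None,fx=5,fy=5,interpolation=cv2.INTER_NEAREST))
```

```text
top ((324.34771728515625, 409.2071228027344), (64.0743408203125, 78.42171478271484), 89.88793182373047) [-0.00041226 -0.00043201  0.2675    ]
hole bb (319, 230, 1, 1)Traceback (most recent call last):
  File "<stdin>", line 8, in <module>
cv2.error: OpenCV(4.12.0) /io/opencv/modules/imgproc/src/shapedescr.cpp:361: error: (-201:Incorrect size of input array) There should be at least 5 points to fit the ellipse in function 'fitEllipseNoDirect'
```

Run:
```python
from h import *
im=dict(np.load("whand.npz")); a=im["pixels"][190:310,265:385]; save("crop2.png",cv2.resize(a,None,fx=5,fy=5,interpolation=cv2.INTER_NEAREST))
```

```text
(no output)
```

View pics/crop2.png

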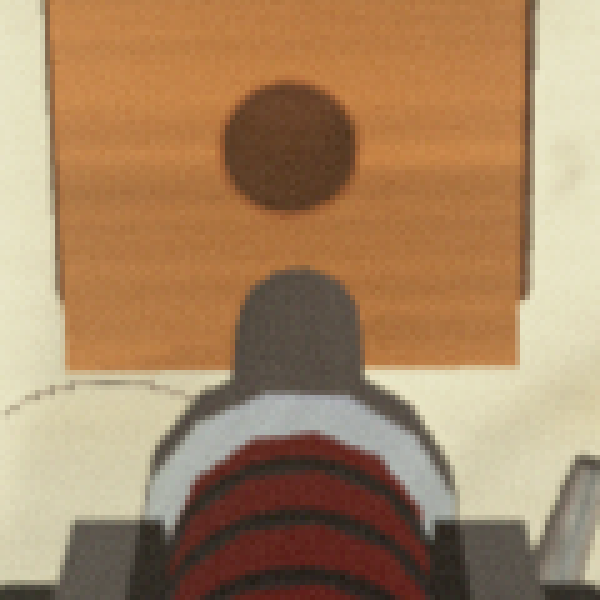

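```bash
cat >> h.py <<'E'
def fz(): return float(np.mean([r.current_contact_force()[2] for _ in range(3)]))
E
python3 - <<'E'
from h import *
im=dict(np.load("whand.npz")); tcp=np.array([.51983,.01052,.23549])
ztip=tcp[2]-.096
tip=onplane(im,324.85,243.4,ztip+.0005)-[.0066,0,0]; off=tip-tcp; print("tip off",off)
holder=onplane(im,322.9,219.4,.06); print("holder",holder,"tcp for holder",holder-off)
wb=dict(np.load("wblock.npz")); hole=onplane(wb,328.7,236.1,.102)
g=hole-off; print("goal",g[:2])
r.move_linear([g[0],g[1],.236],vel=.2); b=fz()
r.move_linear([g[0],g[1],.204],vel=.1); r.sleep(.2); b=fz(); print("base",b,r.current_t(),r.current_tool_pos())
z=.204
while z>.196-.003:
    z-=.0005; r.move_linear([g[0],g[1],z],vel=.02); f=fz()-b
    print(round((r.current_tool_pos()[2])*1e3,2),round(f,2),np.round(r.current_contact_force()[:2],1))
    if f>4: break
print(r.current_t())
im=get("wrist"); np.savez("wins.npz",**{k:np.array(v) for k,v in im.items()}); save("ins.png",cv2.resize(im["pixels"][180:330,235:415],None,fx=4,fy=4))
E
```

```text
tip off [-0.00180859 -0.00063645 -0.0955    ]
holder [0.51836664 0.01130219 0.06      ] tcp for holder [0.52017522 0.01193864 0.1555    ]
goal [ 0.56137897 -0.25620952]
base -1.4576810625708572 9.5 [ 0.56166113 -0.25631076  0.20472419]
203.64 -0.04 [-0.1  0.1]
202.97 -0.4 [0.4 0.2]
202.49 -1.26 [ 0.1 -0.3]
201.95 0.25 [0.7 0.3]
201.46 -0.11 [0.2 0.2]
200.97 0.13 [ 0.1 -0.8]
200.45 0.93 [0.1 0.4]
199.95 0.01 [-0.3 -0.3]
199.48 0.52 [-0.1  0.4]
198.98 -0.52 [ 0.8 -0.2]
198.48 -0.3 [-0.1  0.6]
197.97 -0.03 [-0.5 -0.3]
197.46 0.09 [-0.3 -0.7]
196.93 -0.72 [-0.  -0.7]
196.45 0.12 [0.2 0.6]
195.94 0.1 [-0.1  0.5]
195.45 0.52 [-0.   0.3]
194.95 -0.21 [ 0.1 -0.2]
194.47 0.52 [0.1 0.4]
193.96 0.51 [-0.6 -0.6]
193.43 -0.07 [0.3 0.6]
192.97 -0.43 [ 0.  -0.8]
15.0
```

View pics/ins.png

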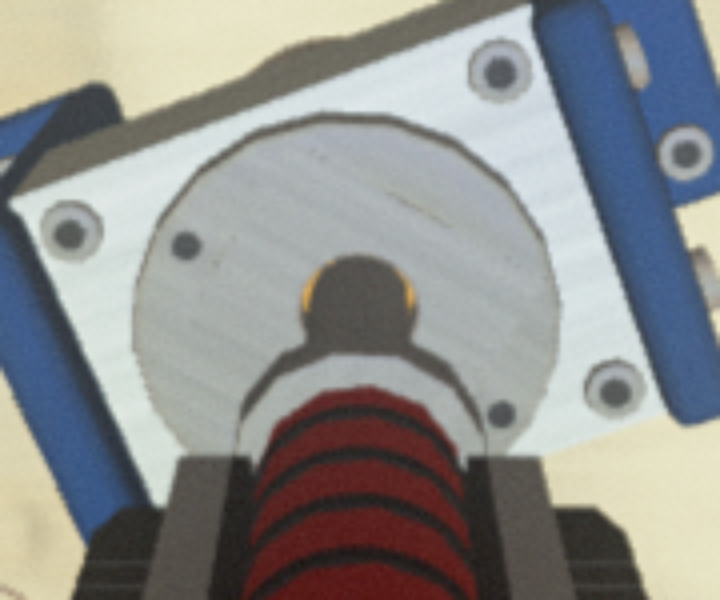

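The rod tip is in the hole: thin brass slivers show evenly on both sides at crop (308,290) and (410,290), with no contact force. I'll go on down, watching the force.

Run:
```python
from h import *
p=np.array([.56138,-.25621]); b=-1.5; z=.1929; log=[]
r.move_linear([*p,.190],vel=.02); z=.190
while z>.179:
    z-=.00025; r.move_linear([*p,z],vel=.02); F=np.mean([r.current_contact_force() for _ in range(3)],0); f=F[2]-b
    log.append((round(r.current_tool_pos()[2]*1e3,2),*np.round([F[0],F[1],f],1)))
    if f>12 or np.hypot(*F[:2])>6: break
print(*log[-28:],sep="\n"); print(r.current_t())
```

```text
(np.float64(189.77), np.float64(-0.2), np.float64(0.5), np.float64(0.2))
(np.float64(189.53), np.float64(0.1), np.float64(-0.6), np.float64(0.4))
(np.float64(189.25), np.float64(0.1), np.float64(-0.2), np.float64(-0.4))
(np.float64(188.99), np.float64(-0.2), np.float64(1.2), np.float64(-0.3))
(np.float64(188.71), np.float64(-0.1), np.float64(0.4), np.float64(-0.2))
(np.float64(188.46), np.float64(0.1), np.float64(-0.5), np.float64(0.2))
(np.float64(188.23), np.float64(0.2), np.float64(0.4), np.float64(-0.7))
(np.float64(187.95), np.float64(0.0), np.float64(0.4), np.float64(-0.3))
(np.float64(187.75), np.float64(-0.6), np.float64(0.0), np.float64(-0.3))
(np.float64(187.47), np.float64(-0.2), np.float64(0.1), np.float64(-0.4))
(np.float64(187.23), np.float64(0.1), np.float64(0.1), np.float64(-0.0))
(np.float64(186.97), np.float64(-0.0), np.float64(-0.1), np.float64(0.7))
(np.float64(186.74), np.float64(0.2), np.float64(0.1), np.float64(-0.3))
(np.float64(186.49), np.float64(-0.3), np.float64(0.9), np.float64(-0.6))
(np.float64(186.25), np.float64(-0.7), np.float64(0.1), np.float64(-1.0))
(np.float64(185.99), np.float64(-1.2), np.float64(-0.6), np.float64(0.1))
(np.float64(185.87), np.float64(-0.2), np.float64(0.8), np.float64(1.7))
(np.float64(185.78), np.float64(-0.2), np.float64(0.4), np.float64(4.2))
(np.float64(185.76), np.float64(-1.0), np.float64(1.5), np.float64(7.4))
(np.float64(185.74), np.float64(-1.0), np.float64(1.5), np.float64(8.5))
(np.float64(185.68), np.float64(-1.4), np.float64(0.7), np.float64(9.4))
(np.float64(185.63), np.float64(-1.5), np.float64(1.0), np.float64(11.1))
(np.float64(185.54), np.float64(-2.0), np.float64(1.4), np.float64(13.8))
21.1
```

Contact with the bushing came at TCP z ≈ 0.186, about 12 mm in. The arm is soft at about 11 N/mm, so I'll push on steadily.

Run:
```python
from h import *
p=np.array([.56138,-.25621]); b=-1.5; z=r.current_tool_pos()[2]-.0012; log=[]; why="end"
while True:
    a=r.current_tool_pos()[2]
    if a<.1560: break
    z-=.0005
    r.move_linear([*p,z],vel=.02); F=np.mean([r.current_contact_force() for _ in range(3)],0); f=F[2]-b
    log.append(np.round([z*1e3,r.current_tool_pos()[2]*1e3,F[0],F[1],f],1).tolist())
    if f>24 or np.hypot(*F[:2])>8 or z<.154: why="stop"; break
print(why,*log[::3],log[-1],sep="\n"); print(r.current_t())
```

```text
end
[183.8, 185.3, -2.1, 0.9, 13.9]
[182.3, 184.2, -1.4, 1.8, 17.0]
[180.8, 182.8, -1.8, 1.6, 17.2]
[179.3, 181.3, -3.1, 0.7, 16.3]
[177.8, 179.8, -1.6, 1.2, 16.4]
[176.3, 178.3, -2.5, 1.5, 16.2]
[174.8, 176.8, -2.1, 1.9, 16.5]
[173.3, 175.2, -2.1, 1.1, 16.6]
[171.8, 173.7, -1.8, 1.0, 15.2]
[170.3, 172.2, -1.1, 0.7, 14.8]
[168.8, 170.6, -2.7, 2.5, 16.4]
[167.3, 169.2, -1.4, 1.5, 15.4]
[165.8, 167.6, -2.4, 1.0, 16.1]
[164.3, 166.1, -1.2, 1.7, 15.8]
[162.8, 164.4, -1.3, 1.1, 15.0]
[161.3, 162.8, -1.2, 0.3, 13.3]
[159.8, 159.9, -0.8, -0.8, -0.3]
[158.3, 158.3, -0.2, 0.1, 0.7]
[156.8, 156.8, -0.2, 0.2, -0.6]
[155.8, 155.8, -0.2, 0.5, -0.2]
35.35
```

The push force fell from about 13 N to zero near TCP z 0.160, so the bushing has come free. I'll withdraw, look at the side view and recheck the tip above the holder.

Run:
```python
from h import *
p=[.56138,-.25621]
r.sleep(.3)
r.move_linear([*p,.215],vel=.08); print(r.current_contact_force())
r.move_linear([*p,.236],vel=.1)
im=get("side"); s=im["pixels"][250:400,250:400]
r.move_linear([.5198,.0105,.236],vel=.2); r.sleep(.3); print(r.current_tool_pos(),r.current_t(),r.current_opening())
im=get("wrist"); np.savez("whand2.npz",**{k:np.array(v) for k,v in im.items()}); a=im["pixels"][190:310,265:385]
o=dict(np.load("whand.npz"))["pixels"]; print("diff rows",np.abs(im["pixels"].astype(int)-o).mean((1,2))[190:310:15].round(1))
save("chk.png",np.hstack([cv2.resize(s,(400,400)),cv2.resize(a,(400,400))]))
```

```text
[-0.45823429  0.1962445  -0.93784029]
[0.51983538 0.01017769 0.23595443] 38.75 0.24149038391525282
diff rows [2.8 2.8 3.  2.5 2.6 2.9 3.1 2.4]
```

View pics/chk.png

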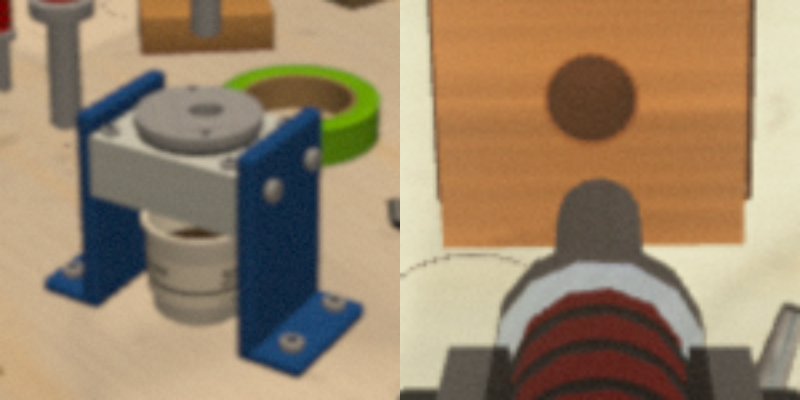

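The drift sits in the hand as before, with its tip at right-crop (599,185), and the pot stands upright under the block. Now I put the drift back.

Run:
```python
from h import *
p=[.5201,.0116]
r.move_linear([*p,.160],vel=.12); b=fz(); z=.160
while z>.104:
    z-=.002 if z>.11 else .0005
    r.move_linear([*p,z],vel=.04); F=np.array(r.current_contact_force())
    if F[2]-b>4 or np.hypot(*F[:2])>6: break
print("stop",z,r.current_tool_pos(),F-[0,0,b],r.current_t())
if z<.109:
    r.set_gripper(1.0); r.sleep(.3); print(r.current_opening())
    r.move_linear([*p,.19],vel=.12)
    c=np.array(get("wrist")["mount"]); Rm=R.from_quat([1,0,0,0]).as_matrix()
    def look(t,h):
        r.move_to((np.array(t)-Rm@c[:3,2]*h-Rm@c[:3,3]).tolist(),[1,0,0,0]); r.sleep(.1); return get("wrist")
    d=look([.520,.011,.11],.24); w=look([.5596,-.2568,.102],.2)
    print(r.current_t(),r.current_contact_force())
    px=d["pixels"].astype(int); t=(px[...,0]>170)&(px[...,1]<90); t[:200]=0;t[:, :280]=0;t[:,360:]=0;t[300:]=0
    k=max(cv2.findContours(t.astype(np.uint8),0,2)[0],key=cv2.contourArea); e=cv2.fitEllipse(k); print("top",onplane(d,*e[0],.138),np.median(cloud(d)[t][:,2]))
    save("fin.png",np.hstack([cv2.resize(d["pixels"][140:340,220:420],(400,400)),cv2.resize(w["pixels"][180:300,260:380],(400,400))]))
```

```text
stop 0.10599999999999996 [0.52019486 0.01160747 0.10631515] [-1.57783481  0.75605067  6.78151171] 47.8333
1.0000986625595139
51.2917 [-0.05766485  0.20379423  0.34785404]
top [0.5188781  0.01120155 0.138     ] 0.13797459983368296
```

View pics/fin.png

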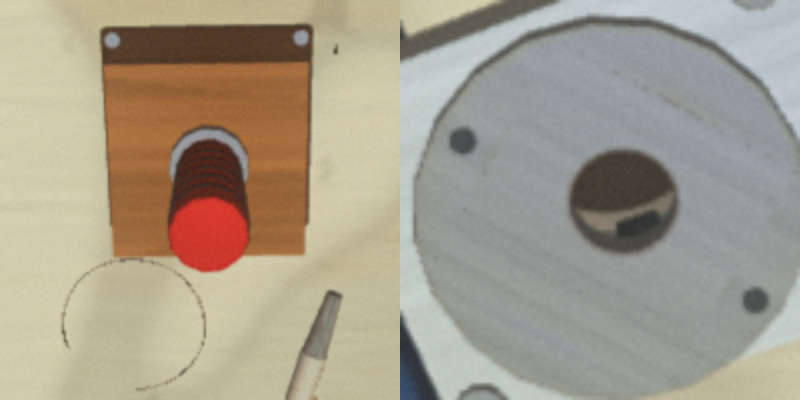

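The drift stands seated: its top is at z 0.138, the same as at the start. The bore is empty, and a brown (shaded brass) face shows below it inside the white pot. I'll hand in.

```bash
python3 -c "
from h import *
r.hand_in(); print(r.current_t())"
```

```text
the job is handed in; nothing more can be done
the job is handed in; nothing more can be done
```

I pushed the bushing out with the middle-sized drift, stood the drift back in its holder and let go. I handed the job in just after 51 s of the 67 s allowed, and no verdict was reported.

- **Finding the hole:** I located it by sight with the wrist camera, and the rod went in first time without touching the disc.
- **Pushing:** The rod met the bushing about 12 mm in. It slid at about 14–17 N measured at the wrist, with the limit at 30 N. The force dropped to zero with the rod end about 36 mm in (read from the tool height), and I went on to about 40 mm.
- **Last checks:** The drift stands upright in the holder with its handle top at 0.138 m, the same as at the start, and the gripper touches nothing. The bore is empty, and a brownish shape that fits the bushing shows in the pot below. The pot was upright in the side view taken after the push.
- **Not confirmed:** I saw the bushing in the pot only partly and in shadow. I didn't measure the pot or the sanding block for movement.
- **Disagreements:** My camera estimate put the hole about 2.4 mm from the disc's centre, not the stated 3.4 mm. The top and wrist cameras also differed by about 3 mm on the holder's position. Neither affected the insertion or the return.

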